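# Try two printed knobs on the thread gauge and reject the one that will not go home

## Robot

A 7-joint arm with a two-finger parallel gripper is mounted at the origin on a cart in front of the work surface, level with it; the furniture and walls round the work are solid. World frame = base frame: x ahead of the robot, y to its left, z up, the work surface at z = 0. Lengths are in m, angles in degrees, forces in N, time in s.
With the tool pointing down it reaches from about 0.425 to 0.875 m from the base axis. Payload 9.9 kg.
Tool frame: the origin (TCP) lies on the centre line of the jaws, within the pads' length; the fingertips stand 14 mm ahead of it and the grasp point (between the pads) lies 5 mm behind it; z points along the fingers, y is the line along which they close (so a half turn about z gives the same grasp; the last joint's range is limited). The gripper opens to 85 mm and grips with 20 to 120 N. Pads are 22 mm wide; open, the fingers measure 114 mm over their backs; the gripper's body (76 mm by 85 mm) begins 54 mm behind the grasp point. The pads swing forward as they close: fully open they stand 13 mm farther back than shut.
Start: joints at [-74.187, 32.985, 1.427, 82.34, -0.859, 64.687, -3.237], TCP at [0.238, 0.632, 0.245] pointing down, gripper open.
Joint ranges: [-157.87, 157.87], [-19.46, 123.44], [-87.15, 90], [11.01, 140.99], [-62.26, 242.26], [9.8, 113.94], [-161.44, 161.44]. Speed limits (degrees/s): [127.2, 127.2, 172.46, 172.46, 180, 180, 180].

## Interface

Orientations are given as a 3x3 rotation matrix whose columns are the frame's x, y, z axes.
In Python, from workcell import readout, eyes, job gives the robot as it stands.
- The arm moves only by the tool apply_moves, never from a script. Its argument "moves" is a list of rows, each a list of 3 entries, a list of its own where there are three numbers: the shift along the tool's x, y, z in m, then the turn, a rotation vector about the tool's x, y, z in rad, then the closure, from -1 (fully open) to 1 (shut). A call has 1 to 12 rows; each row shifts and turns the commanded pose from where the row before left it, along the tool's axes as they then stand; what a row does not reach is not made up. A row lasts 1/8 s, in which the tool goes at most 62.5 mm and 10.7 degrees, less where a joint would pass 70% of its speed; a pose out of reach is approached as far as the arm can. A call with a gripper value outside its range is refused whole. The fingers move at their own pace and stop on an object; "grip_force" is the grip in N (left out, the last holds). Time passes only in rows, so rows that do not move let the fingers close. It gives the time, the measured TCP pose, the force, the opening and the grip force at its end, in the units of the state.
- readout.get_state(): the state, without advancing time (a new reading comes with each control period).
- eyes.get_image(name): name is "scene" or "top"; returns (picture, depth): 420x560x3 uint8, red, green, blue; 420x560 float32, m along the optical axis (not along the pixel's ray), 0 where there is no reading.
- eyes.get_calibration(name): a dict with "mtx" (3x3 intrinsics, pixels), "world_from_camera" (4x4, takes a point from camera to world coordinates). Camera axes: x right, y down, z forward; pixel columns grow to the right and rows downward; lengths in m; the calibration is good to about 2 mm. A picture is of the moment at which its call begins. get_calibration takes no time and is no camera call.
- job.finish_job(): hands the job in; it is judged then, once.
The state is a dict: "time_s": time; "joints": joint angles; "joint_vel": joint speeds; "effort": joint torques, N m; "eef_pos": TCP position; "tool_rot": TCP orientation; "contact_force": force on the tool from outside, world axes, zero at the start; "moment": the same for the moment, N m; "finger_gap": finger opening in m; "gripper_force": force on a finger pad.
Only numpy, scipy, OpenCV 4.12 (cv2) and the standard library are available. Lean on these libraries where they do the work, as an engineer would, in place of code of your own. Each camera call takes 0.05 s, during which the arm holds its last target. There are 200 camera calls.

## Task

One of the two blue printed hand knobs has a faulty bore. Find out which by screwing a knob onto the threaded stud of the gauge, clockwise and gently, and stop as soon as it binds without forcing it: leave the good one screwed fully home, its rim down on the gauge's shoulder, and put the faulty one, which binds with its rim still a few millimetres above the shoulder, into the red reject tray. Let go of both and leave the other things on the desk undisturbed.

Things in the scene. Friction and masses are not known exactly. Their poses are not given: they have to be found in the camera images.
- knob_1: loose blue hexagonal printed hand knob, upright, open end down: 44 mm across flats, 51 over corners, 40 tall, 60 g. Origin: centre of its underside, z up. White stripe on top along its x axis; flats face 0, 60, 120... degrees from x. Blind bore 35 mm across flats, thread pins at +x and -x (a half turn is the same), centres 9 mm up. One of the two knobs has a bore 4 mm too shallow; they look alike.
- knob_2: loose blue hexagonal printed hand knob, upright, open end down: 44 mm across flats, 51 over corners, 40 tall, 60 g. Origin: centre of its underside, z up. White stripe on top along its x axis; flats face 0, 60, 120... degrees from x. Blind bore 35 mm across flats, thread pins at +x and -x (a half turn is the same), centres 9 mm up. One of the two knobs has a bore 4 mm too shallow; they look alike.
- gauge: fixed thread gauge: aluminium plate 100x100x12 mm with an upright steel stud in its middle. Origin: centre of the plate's underside on the desk, z up; two red marks on the plate lie along its x axis. Round steel shoulder 48 mm across, top 20 mm above the desk; from it rises the stud, core 20 and thread crests 31 mm across, 2 mm radial play in a knob.
- gauge_seat (a point): centre of the shoulder's upper face, 20 mm above the desk on the stud's axis; axes as the gauge's. A knob fully home has its origin here, it stops sinking, and 10 to 20 degrees more bind it hard. The faulty knob does the same, bottoming on the stud's tip, with its rim still 2.5 to 4.5 mm above this face; it comes off anticlockwise.
- gauge_tip (a point): tip of the stud, 52 mm above the desk. Right-hand two-start thread: clockwise from above screws down, 30 mm a turn, 1.4 mm axial play. The thread's start differs each time: lowered with its stripe in line with the red marks, a knob rests with its rim 6 to 11 mm above the shoulder, and a good one is home 75 to 130 degrees clockwise from there (12 degrees a mm); other angles may need up to 180 more.
- reject_tray: fixed red open tray 130x130x22 mm, walls and floor 3 mm. Origin: centre of its underside on the desk.
- mug: coral mug with handle, loose, 100 mm tall; origin at the underside. Bystander.
- calculator: black pocket calculator, loose, 118x74x11 mm; origin at the underside. Bystander.
- eraser: blue and white eraser, loose, 21x44x12 mm; origin at the underside. Bystander.
Not all that is in view belongs to the job. Leave any green or purple look-alike of the gauge alone.

How it is judged (in metres and radians):
At the end, for the whole second after the job is handed in: one knob stands upright on the gauge with its rim within 1.5 mm of the shoulder and within 4 mm of the stud's axis; the other lies in the reject tray, its origin within 55 mm of the tray's centre along both tray axes and less than 30 mm above the desk; both are at rest ((((z of knob_1 in the frame of gauge_seat between -0.003 and 0.0015 m and horizontal distance between knob_1 and gauge_seat below 0.004 m and angle between knob_1's own z axis and vertical below 0.06 rad) and (x of knob_2 in the frame of reject_tray between -0.055 and 0.055 m and y of knob_2 in the frame of reject_tray between -0.055 and 0.055 m and z of knob_2 in the frame of reject_tray below 0.03 m) and linear speed of each of knob_1, knob_2 below 0.01 m/s) or ((z of knob_2 in the frame of gauge_seat between -0.003 and 0.0015 m and horizontal distance between knob_2 and gauge_seat below 0.004 m and angle between knob_2's own z axis and vertical below 0.06 rad) and (x of knob_1 in the frame of reject_tray between -0.055 and 0.055 m and y of knob_1 in the frame of reject_tray between -0.055 and 0.055 m and z of knob_1 in the frame of reject_tray below 0.03 m) and linear speed of each of knob_1, knob_2 below 0.01 m/s))); the robot touches nothing.
It fails at once if a knob is forced: more than 80 N between it and the gauge (contact force between any of knob_1, knob_2 and gauge above 80 N).
It fails at once if a bystander is pushed more than 30 mm away, or the mug tipped (distance of any of mug, calculator, eraser from where it was at the start of the episode above 0.03 m or angle between mug's own z axis and vertical above 0.3 rad).
It also fails if it takes over 72 s, if anything falls off the work surface, if the arm or the gripper's body presses on something with over 40 N, if the wrist force passes 120 N, or if a joint passes its speed limit or range.

## Working session

There is one attempt and no reset: what is moved stays moved. The work goes in short steps, Python scripts to look and compute and a tool call to move; the robot and the scene stay as the last step left them, time stands still between calls to the robot, and variables do not carry over. Pictures are saved under pics/ and viewed, at most 10 in all, crops included, and the job is handed in when it is done.

Besides the shell and the picture viewer there is one more tool, called after ">>>" as name(argument=value, ...) on one line, values as JSON. apply_moves: Moves the arm, as the interface text tells. Its arguments: {"type":"object","properties":{"moves":{"type":"array","items":{"type":"array"}},"grip_force":{"type":"number"}},"required":["moves"]}

```bash
mkdir -p pics; ls; python3 - <<'E'
from workcell import readout, eyes, job
import cv2,numpy as np
for n in ("top","scene"):
    p,d=eyes.get_image(n); cv2.imwrite(f"pics/{n}0.png",p[:,:,::-1]); np.save(f"{n}0.npy",d); 
    c=eyes.get_calibration(n); print(n,np.round(c["mtx"],1).tolist(),np.round(c["world_from_camera"],3).tolist())
s=readout.get_state(); print(s)
E
```

```text
pics
top [[429.1, 0.0, 281.6], [0.0, 429.1, 203.4], [0.0, 0.0, 1.0]] [[0.019, -0.992, 0.122, 0.436], [-1.0, -0.018, 0.006, 0.011], [-0.003, -0.122, -0.992, 1.247], [0.0, 0.0, 0.0, 1.0]]
scene [[494.8, 0.0, 278.5], [0.0, 494.8, 202.7], [0.0, 0.0, 1.0]] [[0.855, -0.292, 0.428, -0.059], [-0.518, -0.489, 0.702, -1.042], [0.005, -0.822, -0.57, 0.932], [0.0, 0.0, 0.0, 1.0]]
{'time_s': 0.1, 'joints': array([-74.18671158,  33.02842177,   1.42252433,  82.38046833,
        -0.85804354,  64.68586709,  -3.23761446]), 'joint_vel': array([-0.01094675, -0.10017719, -0.02199915, -0.05545131, -0.00709722,
        0.11078662,  0.09973913]), 'effort': array([ 5.82789842e-03, -7.67298675e+01,  2.25783750e+00, -2.86607730e+01,
        1.58400019e-02,  8.66358314e-03,  3.68441491e-06]), 'eef_pos': array([0.23751201, 0.63143573, 0.24452874]), 'tool_rot': array([[-9.35987900e-01,  3.52031905e-01, -4.35615176e-04],
       [ 3.52032164e-01,  9.35986851e-01, -1.40345682e-03],
       [-8.63315022e-05, -1.46696916e-03, -9.99998920e-01]]), 'contact_force': array([ 0.57102821, -0.52527631,  0.92968096]), 'moment': array([ 0.01507004, -0.04624834, -0.07968063]), 'gripper_force': 0.0, 'finger_gap': 0.08550986284393156}
```

View pics/top0.png

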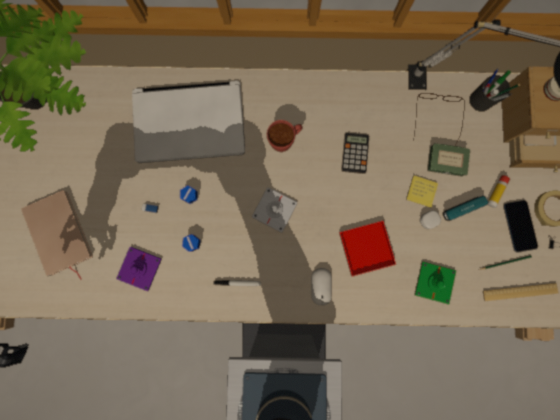

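View pics/scene0.png

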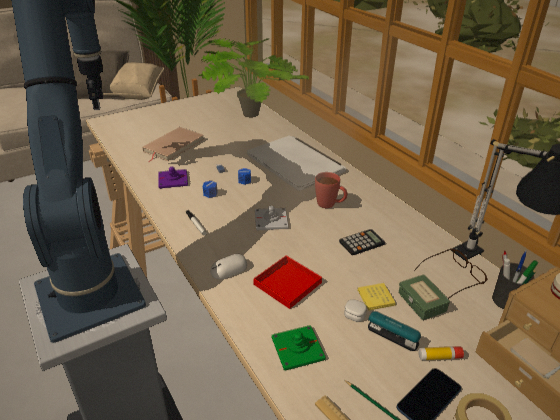

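The top view shows the knobs at (189,195) and (192,243), the aluminium gauge at (275,209) and the tray at (368,247). The mug is at (281,136), the calculator at (355,152) and the eraser at (151,208). The scene view matches, with knobs at (210,188) and (245,176) and the gauge at (271,217).

```bash
cat > h.py <<'E'
import cv2,numpy as np
from workcell import readout, eyes, job
def grab(n):
    p,d=eyes.get_image(n); return p,d,world(n,d)
def world(n,d):
    c=eyes.get_calibration(n);K=c["mtx"];T=np.array(c["world_from_camera"])
    v,u=np.mgrid[:d.shape[0],:d.shape[1]]
    P=np.stack([(u-K[0][2])/K[0][0]*d,(v-K[1][2])/K[1][1]*d,d],-1)
    W=P@T[:3,:3].T+T[:3,3]; W[d==0]=np.nan; return W
def ray(n,u,v,z):
    c=eyes.get_calibration(n);K=np.array(c["mtx"]);T=np.array(c["world_from_camera"])
    r=T[:3,:3]@np.linalg.solve(K,[u,v,1]); return T[:3,3]+r*(z-T[2,3])/r[2]
E
python3 - <<'E'
from h import *
for n,boxes in (("top",dict(kA=(189,195,14),kB=(192,243,14),g=(275,209,26),tray=(368,247,32))),("scene",dict(kA=(245,176,13),kB=(210,188,13),g=(271,217,24),tray=(288,281,40)))):
    p,d,W=grab(n); hsv=cv2.cvtColor(p,cv2.COLOR_RGB2HSV).astype(int)
    for k,(u,v,r) in boxes.items():
        s=np.s_[v-r:v+r+1,u-r:u+r+1]; w=W[s].reshape(-1,3); z=w[:,2]; h=hsv[s].reshape(-1,3)
        if k[0]=='k':
            m=(z>.033)&(z<.05); q=w[m]; 
            wh=m&(h[:,1]<110); a=w[wh][:,:2]; 
            ang=np.nan
            if len(a)>3: 
                e,V=np.linalg.eigh(np.cov(a.T)); ang=np.degrees(np.arctan2(V[1,1],V[0,1]))
            x,y=q[:,0],q[:,1]
            print(n,k,m.sum(),"mean",q.mean(0).round(4),"mid",((x.max()+x.min())/2).round(4),((y.max()+y.min())/2).round(4),"stripe",wh.sum(),ang,a.mean(0).round(4))
        elif k=='g':
            m=(z>.045)&(z<.06); print(n,k,"tip",m.sum(),w[m].mean(0).round(4))
            m=(z>.008)&(z<.017);c=cv2.minAreaRect(w[m][:,:2].astype(np.float32)*1000); print(" plate",m.sum(),c,np.median(z[m]))
            m=(h[:,1]>120)&((h[:,0]<12)|(h[:,0]>168)); print(" red",w[m].round(3).tolist())
        else:
            m=(h[:,1]>150)&((h[:,0]<12)|(h[:,0]>168))
            print(n,k,cv2.minAreaRect(w[m&(z>.015)][:,:2].astype(np.float32)*1000))
    if n=="top":
        c=p[175:265,130:310]; cv2.imwrite("pics/c1.png",cv2.resize(c[:,:,::-1],None,fx=4.4,fy=4.4,interpolation=cv2.INTER_CUBIC))
E
```

```text
top kA 202 mean [0.6075 0.2864 0.0404] mid 0.607 0.2862 stripe 58 154.1924050528885 [0.6069 0.2921]
top kB 221 mean [0.4693 0.2729 0.0406] mid 0.4697 0.2732 stripe 65 -162.81968546149412 [0.4691 0.278 ]
top g tip 40 [0.5702 0.0393 0.0515]
 plate 881 ((578.6454467773438, 56.80388259887695), (138.26409912109375, 99.21807098388672), 64.24713897705078) 0.012582154061571371
 red []
top tray ((464.812744140625, -227.69668579101562), (128.25537109375, 130.8501434326172), 16.017309188842773)
scene kA 91 mean [0.6071 0.2818 0.039 ] mid 0.6078 0.2858 stripe 27 139.39546571150265 [0.6129 0.29  ]
scene kB 98 mean [0.47   0.2683 0.0393] mid 0.4715 0.2691 stripe 29 89.06081557329576 [0.4763 0.2743]
scene g tip 23 [0.5708 0.035  0.0498]
 plate 472 ((570.9113159179688, 35.83195877075195), (106.20098114013672, 99.3098373413086), 63.883880615234375) 0.012098272929264242
 red [[0.604, 0.016, 0.017], [0.534, 0.058, 0.013], [0.536, 0.056, 0.013], [0.539, 0.055, 0.013], [0.54, 0.049, 0.016]]
scene tray ((465.037841796875, -230.92251586914062), (136.23129272460938, 133.01914978027344), 16.855632781982422)
```

View pics/c1.png

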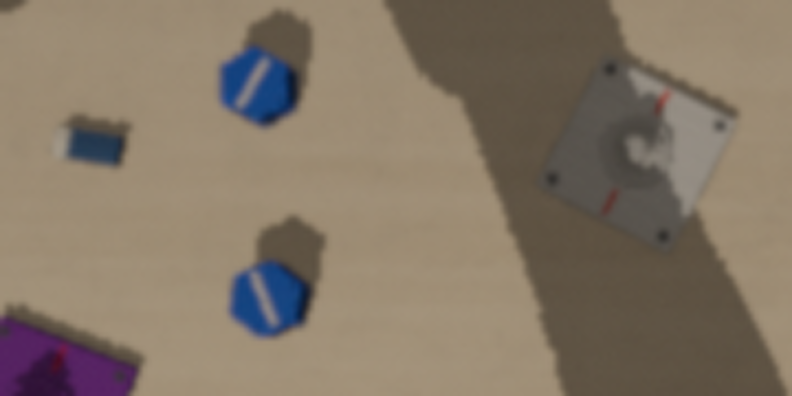

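```bash
python3 - <<'E'
from h import *
p,d,W=grab("top"); f=lambda x,y:((x+.5)/4.4-.5+130,(y+.5)/4.4-.5+175)
R=lambda x,y,z:ray("top",*f(x,y),z)
c=[R(x,y,.012) for x,y in((607,57),(737,112),(672,250),(543,185))]; print("plate c",np.mean(c,0), [np.linalg.norm(c[i]-c[i-1]).round(4) for i in range(4)])
def ang(a,b,z): q=R(*b,z)-R(*a,z); return np.degrees(np.arctan2(q[1],q[0]))%180
e=[np.degrees(np.arctan2(*(c[i]-c[i-1])[[1,0]]))%90 for i in range(4)];print("edges",e)
print("marks",ang((608,202),(662,103),.012),"mid",(R(609,202,.012)+R(662,103,.012))/2)
print("A",ang((240,107),(267,60),.04),(R(240,107,.04)+R(267,60,.04))/2,"B",ang((253,272),(274,325),.04),(R(253,272,.04)+R(274,325,.04))/2)
for n,b in (("top",((189,195),(192,243))),("scene",((245,176),(210,188)))):
  p,d,W=grab(n); big=p.astype(int)
  for u,v in b:
    r=9 if n=="top" else 8
    s=np.s_[v-r:v+r+1,u-r:u+r+1]; P=big[s]; w=W[s]
    wt=np.clip(P[:,:,0]-70,0,None)*((w[:,:,2]>.036)) # red channel: stripe
    vv,uu=np.mgrid[v-r:v+r+1,u-r:u+r+1]
    vv,uu=vv[wt>25],uu[wt>25]
    q=np.array([ray(n,a,c,.04)[:2] for a,c in zip(uu,vv)]); ww=wt[wt>25]; m=np.average(q,axis=0,weights=ww)
    E,V=np.linalg.eigh(np.cov(q.T,aweights=ww)); print(n,m.round(4),len(ww),np.degrees(np.arctan2(V[1,1],V[0,1]))%180,np.sqrt(E))
print(readout.get_state()["time_s"])
E
```

```text
plate c [0.57195545 0.03665791 0.012     ] [np.float64(0.0947), np.float64(0.0934), np.float64(0.1006), np.float64(0.0948)]
edges [np.float64(64.9525177286214), np.float64(67.89465839602688), np.float64(65.82137696034471), np.float64(64.32220727583116)]
marks 152.68607085273464 mid [0.57078751 0.03937789 0.012     ]
A 152.60000509487577 [0.60800365 0.2865629  0.04      ] B 24.053008371893213 [0.46976761 0.27390756 0.04      ]
top [0.6074 0.2892] 31 149.3713452825198 [0.00425062 0.01083648]
top [0.4683 0.2761] 34 14.817886831076123 [0.00607711 0.01189198]
scene [0.6118 0.2959] 17 159.91010758342838 [0.00847275 0.01216416]
scene [0.4754 0.2792] 21 2.136579281685272 [0.00893394 0.01163031]
0.35
```

```bash
cat >> h.py <<'E'
def plan(x,y,z,yaw=None):
    "turn about tool z (rad, first), then shift in tool axes after the turn"
    s=readout.get_state(); R=s["tool_rot"]; y0=np.degrees(np.arctan2(R[1,1],R[0,1]))
    t=0 if yaw is None else (yaw-y0+180)%360-180
    th=np.radians(y0+t); ty=np.array([np.cos(th),np.sin(th),0]); tz=np.array([0,0,-1.]); tx=np.cross(ty,tz)
    d=np.array([x,y,z])-s["eef_pos"]
    print("t",s["time_s"],"pos",s["eef_pos"].round(4),"yaw",y0.round(1),"J7",s["joints"][6].round(1),"turn z",np.radians(-t).round(3),"shift",np.round([d@tx,d@ty,d@tz],4),"F",s["contact_force"].round(1),"M",s["moment"].round(2),"gap",s["finger_gap"].round(4))
E
python3 -c "
from h import *
plan(.6075,.285,.1,92.6)"
```

```text
Traceback (most recent call last):
  File "h.py", line 19, in plan
    print("t",s["time_s"],"pos",s["eef_pos"].round(4),"yaw",y0.round(1),"J7",s["joints"][6].round(1),"turn z",np.radians(-t).round(3),"shift",np.round([d@tx,d@ty,d@tz],4),"F",s["contact_force"].round(1),"M",s["moment"].round(2),"gap",s["finger_gap"].round(4))
                                                                                                                                                                                                                                          ^^^^^^^^^^^^^^^^^^^^^
AttributeError: 'float' object has no attribute 'round'
```

```bash
sed -i 's/s\["finger_gap"\].round(4)/round(s["finger_gap"],4)/' h.py
python3 -c "
from h import *
plan(.6075,.285,.1,92.6)"
```

```text
t 0.35 pos [0.2376 0.6317 0.2451] yaw 69.4 J7 -3.2 turn z -0.405 shift [-0.3538 -0.3631  0.1451] F [-0.5  0.3  0.6] M [-0.04  0.02  0.01] gap 0.0851
```

>>> apply_moves(moves=[[[0, 0, 0], [0, 0, -0.135], -1], [[0, 0, 0], [0, 0, -0.135], -1], [[-0.0354, -0.0363, 0], [0, 0, -0.135], -1], [[-0.0354, -0.0363, 0], [0, 0, 0], -1], [[-0.0354, -0.0363, 0], [0, 0, 0], -1], [[-0.0354, -0.0363, 0], [0, 0, 0], -1], [[-0.0354, -0.0363, 0], [0, 0, 0], -1], [[-0.0354, -0.0363, 0], [0, 0, 0], -1], [[-0.0354, -0.0363, 0], [0, 0, 0], -1], [[-0.0354, -0.0363, 0], [0, 0, 0], -1], [[-0.0354, -0.0363, 0], [0, 0, 0], -1], [[0, 0, 0], [0, 0, 0], -1]], grip_force=30)

```text
time_s: 1.85
eef_pos: [0.5692, 0.3102, 0.2451]
tool_rot: [[-0.999, -0.038, 0.002], [-0.038, 0.999, -0.003], [-0.002, -0.003, -1.0]]
contact_force: [-0.1, 0.5, 0.2]
finger_gap: 0.0853
gripper_force: 0.0
```

```bash
python3 -c "
from h import *
plan(.6075,.285,.07,92.6)"
```

```text
t 1.85 pos [0.5692 0.3102 0.2451] yaw 92.2 J7 58.0 turn z -0.008 shift [-0.0371 -0.0269  0.1751] F [-0.1  0.5  0.2] M [ 0.03  0.01 -0.05] gap 0.0853
```

>>> apply_moves(moves=[[[-0.0371, -0.0269, 0.03], [0, 0, -0.008], -1], [[0, 0, 0.05], [0, 0, 0], -1], [[0, 0, 0.05], [0, 0, 0], -1], [[0, 0, 0.045], [0, 0, 0], -1], [[0, 0, 0], [0, 0, 0], -1], [[0, 0, 0], [0, 0, 0], -1]])

```text
time_s: 2.6
eef_pos: [0.6046, 0.2909, 0.072]
tool_rot: [[-0.999, -0.054, 0.002], [-0.054, 0.999, 0.001], [-0.002, 0.001, -1.0]]
contact_force: [0.2, -0.1, 0.9]
finger_gap: 0.0853
gripper_force: 0.0
```

```bash
python3 -c "
from h import *
plan(.6075,.285,.024,92.6)
a=[]
for n,(v0,v1,u0,u1) in (('top',(150,240,140,240)),('scene',(100,200,190,300))):
    p,d,W=grab(n); a.append(cv2.resize(p[v0:v1,u0:u1,::-1],(400,400),interpolation=cv2.INTER_CUBIC))
cv2.imwrite('pics/c2.png',np.hstack(a))"
```

```text
t 2.6 pos [0.6046 0.2909 0.072 ] yaw 93.1 J7 61.2 turn z 0.008 shift [-0.0027 -0.0061  0.048 ] F [ 0.2 -0.1  0.9] M [0.04 0.01 0.01] gap 0.0853
```

View pics/c2.png

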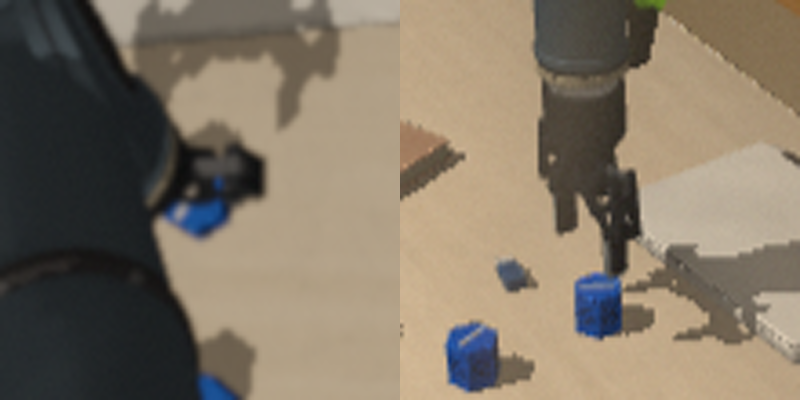

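The top crop is partly hidden by the arm. The scene crop shows the open fingers at (565,210) and (615,250), straddling above knob A (600,285), with the few mm of offset the readout predicts.

>>> apply_moves(moves=[[[-0.0027, -0.0061, 0], [0, 0, 0.008], -1], [[0, 0, 0], [0, 0, 0], -1], [[0, 0, 0], [0, 0, 0], -1]])

```text
time_s: 3.08
eef_pos: [0.6072, 0.2839, 0.0707]
tool_rot: [[-0.999, -0.045, 0.0], [-0.045, 0.999, 0.0], [-0.0, 0.0, -1.0]]
contact_force: [-0.5, 0.0, 0.9]
finger_gap: 0.0853
gripper_force: 0.0
```

```bash
python3 -c "
from h import *
plan(.6075,.285,.024,92.6)"
```

```text
t 3.075 pos [0.6072 0.2839 0.0707] yaw 92.6 J7 61.4 turn z -0.0 shift [-0.0004  0.0011  0.0467] F [-0.5  0.   0.9] M [-0.01  0.01 -0.04] gap 0.0853
```

>>> apply_moves(moves=[[[0, 0.001, 0.0157], [0, 0, 0], -1], [[0, 0, 0.0155], [0, 0, 0], -1], [[0, 0, 0.0155], [0, 0, 0], -1], [[0, 0, 0], [0, 0, 0], -1], [[0, 0, 0], [0, 0, 0], 1], [[0, 0, 0], [0, 0, 0], 1], [[0, 0, 0], [0, 0, 0], 1], [[0, 0, 0], [0, 0, 0], 1], [[0, 0, 0], [0, 0, 0], 1], [[0, 0, 0], [0, 0, 0], 1]])

```text
time_s: 4.32
eef_pos: [0.6074, 0.2852, 0.0243]
tool_rot: [[-0.999, -0.045, 0.001], [-0.045, 0.999, 0.001], [-0.001, 0.0, -1.0]]
contact_force: [-1.3, -0.8, 6.1]
finger_gap: 0.0439
gripper_force: 31.5
```

```bash
python3 -c "
from h import *
plan(.6075,.285,.024,92.6)"
```

```text
t 4.325 pos [0.6074 0.2852 0.0243] yaw 92.6 J7 61.1 turn z -0.0 shift [-0.0001 -0.0002  0.0003] F [-1.3 -0.8  6.1] M [-0.03  0.13 -0.02] gap 0.0439
```

>>> apply_moves(moves=[[[0, 0, -0.02], [0, 0, 0], 1], [[0, 0, -0.04], [0, 0, 0], 1], [[0, 0, -0.04], [0, 0, 0], 1], [[0, 0, 0], [0, 0, 0], 1], [[0, 0, 0], [0, 0, 0], 1]])

```text
time_s: 4.95
eef_pos: [0.6066, 0.2848, 0.1239]
tool_rot: [[-0.999, -0.045, -0.0], [-0.045, 0.999, -0.0], [0.0, -0.0, -1.0]]
contact_force: [-0.0, -0.2, -0.8]
finger_gap: 0.0433
gripper_force: 30.8
```

```bash
python3 -c "
from h import *
plan(.571,.037,.12,94)"
```

```text
t 4.95 pos [0.6066 0.2848 0.1239] yaw 92.6 J7 61.6 turn z -0.025 shift [ 0.0528 -0.2448  0.0039] F [-0.  -0.2 -0.8] M [ 0.05 -0.03  0.01] gap 0.0433
```

>>> apply_moves(moves=[[[0, 0, 0], [0, 0, -0.025], 1], [[0.0075, -0.035, 0], [0, 0, 0], 1], [[0.0075, -0.035, 0], [0, 0, 0], 1], [[0.0075, -0.035, 0], [0, 0, 0], 1], [[0.0075, -0.035, 0], [0, 0, 0], 1], [[0.0075, -0.035, 0], [0, 0, 0], 1], [[0.0075, -0.035, 0], [0, 0, 0], 1], [[0.0075, -0.035, 0], [0, 0, 0], 1], [[0, 0, 0], [0, 0, 0], 1], [[0, 0, 0], [0, 0, 0], 1], [[0, 0, 0], [0, 0, 0], 1]])

```text
time_s: 6.32
eef_pos: [0.5717, 0.0382, 0.1232]
tool_rot: [[-0.997, -0.072, -0.001], [-0.072, 0.997, 0.001], [0.0, 0.001, -1.0]]
contact_force: [-1.7, 1.2, -0.4]
finger_gap: 0.0437
gripper_force: 30.9
```

```bash
python3 -c "
from h import *
plan(.571,.037,.09,94)
a=[]
for n,(v0,v1,u0,u1) in (('top',(160,260,225,325)),('scene',(130,240,220,330))):
    p,d,W=grab(n); a.append(cv2.resize(p[v0:v1,u0:u1,::-1],(400,400),interpolation=cv2.INTER_CUBIC))
    hsv=cv2.cvtColor(p,cv2.COLOR_RGB2HSV).astype(int); m=(hsv[:,:,0]>105)&(hsv[:,:,0]<120)&(hsv[:,:,1]>170)
    m[:,:u0]=0; m[:,u1:]=0; m[:v0]=0; m[v1:]=0; w=W[m]
    print(n,m.sum(),np.nanmin(w,0).round(4),np.nanmax(w,0).round(4),np.nanmedian(w,0).round(4))
cv2.imwrite('pics/c3.png',np.hstack(a))"
```

```text
t 6.325 pos [0.5717 0.0382 0.1232] yaw 94.1 J7 82.3 turn z 0.002 shift [ 0.0008 -0.0012  0.0332] F [-1.7  1.2 -0.4] M [ 0.04 -0.02  0.01] gap 0.0437Traceback (most recent call last):
  File "<string>", line 9, in <module>
    print(n,m.sum(),np.nanmin(w,0).round(4),np.nanmax(w,0).round(4),np.nanmedian(w,0).round(4))
                    ~~~~~~~~~^^^^^
    res = np.fmin.reduce(a, axis=axis, out=out, **kwargs)
ValueError: zero-size array to reduction operation fmin which has no identity
```

```bash
python3 -c "
from h import *
p,d,W=grab('scene'); v0,v1,u0,u1=130,240,210,330
cv2.imwrite('pics/c3.png',cv2.resize(p[v0:v1,u0:u1,::-1],None,fx=5,fy=5,interpolation=cv2.INTER_CUBIC))
for x in ((.571,.037,.052),(.571,.037,.02),(.5717,.0382,.099),(.5717,.0382,.139)):
    c=eyes.get_calibration('scene');T=np.linalg.inv(np.array(c['world_from_camera']));q=np.array(c['mtx'])@(T[:3,:3]@x+T[:3,3]);print(x,((q[:2]/q[2]-[u0,v0]+.5)*5-.5).round(1))
"
```

```text
(0.571, 0.037, 0.052) [304.9 384.8]
(0.571, 0.037, 0.02) [305.1 426.7]
(0.5717, 0.0382, 0.099) [304.6 320.3]
(0.5717, 0.0382, 0.139) [304.3 264.6]
```

View pics/c3.png

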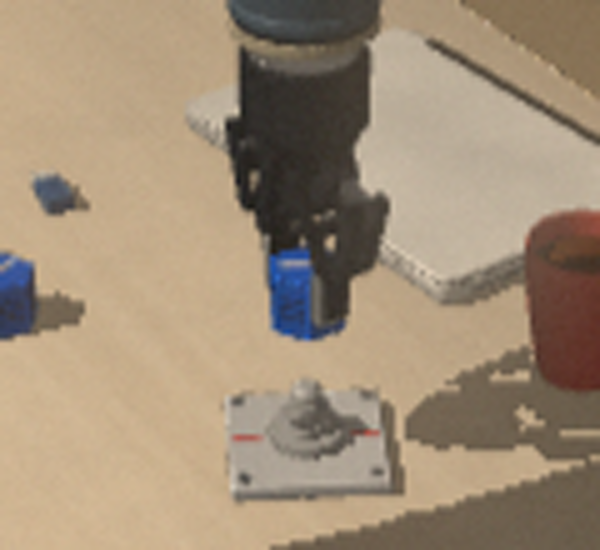

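The scene crop shows the held knob at (308,300), with its lower rim at about y=340. The stud tip is at (306,386), directly below it to within about 1 mm in the camera's right direction. I'll refine the gauge centre along the depth direction.

```bash
python3 -c "
from h import *
for n,(u,v,r) in (('top',(275,209,26)),('scene',(271,217,24))):
    W=world(n,np.load(n+'0.npy'))
    s=np.s_[v-r:v+r+1,u-r:u+r+1]; w=W[s]; z=w[:,:,2]
    m=((z>.006)).astype(np.uint8); m=cv2.morphologyEx(m,cv2.MORPH_OPEN,np.ones((3,3),np.uint8))
    k,l,st,_=cv2.connectedComponentsWithStats(m); i=l[r,r]; q=w[(l==i)&(z<.016)][:,:2].astype(np.float32)
    print(n,cv2.minAreaRect(q*1000), 'tip',w[(z>.046)&(l==i)].mean(0), 'z pct',np.nanpercentile(z,[2,50,99]))
    for a,b in ((.016,.024),(.028,.044),(.048,.06)):
        t=w[(z>a)&(z<b)&(l==i)]; print(a,len(t),t.min(0).round(4),t.max(0).round(4),((t.max(0)+t.min(0))/2).round(4))
W=grab('scene')[2]; p=grab('scene')[0]
hsv=cv2.cvtColor(p,cv2.COLOR_RGB2HSV).astype(int); m=(hsv[:,:,0]>105)&(hsv[:,:,0]<125)&(hsv[:,:,1]>150)
m[:,:255]=0;m[:,300:]=0;m[:170]=0;m[205:]=0
w=W[m]; print(len(w),'z',np.nanpercentile(w[:,2],[1,50,99]))
t=w[w[:,2]>.136]; print('held top',len(t),t.min(0),t.max(0),t.mean(0))
"
```

```text
top ((570.6005859375, 39.48443603515625), (100.0571517944336, 99.55746459960938), 64.31279754638672) tip [0.57057442 0.03979702 0.05093135] z pct [-0.00387489  0.00316136  0.04974377]
0.016 187 [ 0.5078 -0.0181  0.016 ] [0.629 0.094 0.024] [0.5684 0.0379 0.02  ]
0.028 50 [0.5573 0.0249 0.0281] [0.5861 0.0565 0.0434] [0.5717 0.0407 0.0357]
0.048 35 [0.5616 0.0303 0.048 ] [0.5786 0.05   0.0563] [0.5701 0.0402 0.0522]
scene ((569.7632446289062, 33.03892517089844), (107.24240112304688, 99.5535659790039), 63.226104736328125) tip [0.57017198 0.03435666 0.04976889] z pct [-0.00381377  0.00140896  0.04511134]
0.016 94 [ 0.5213 -0.0201  0.0161] [0.6266 0.0889 0.0239] [0.5739 0.0344 0.02  ]
0.028 45 [0.5557 0.0187 0.0282] [0.5905 0.0464 0.0433] [0.5731 0.0325 0.0357]
0.048 19 [0.5622 0.0289 0.0481] [0.5807 0.0459 0.0552] [0.5714 0.0374 0.0516]
98 z [0.10069368 0.13199613 0.14206536]
held top 37 [0.55027256 0.01641089 0.13613945] [0.57886174 0.05708977 0.14336166] [0.56252331 0.03760385 0.13873794]
```

>>> apply_moves(moves=[[[0.001, 0.0004, 0.02], [0, 0, 0], 1], [[0, 0, 0.02], [0, 0, 0], 1], [[0, 0, 0], [0, 0, 0], 1], [[0, 0, 0.003], [0, 0, 0], 1], [[0, 0, 0.003], [0, 0, 0], 1], [[0, 0, 0], [0, 0, 0], 1]])

```text
time_s: 7.28
eef_pos: [0.5708, 0.0373, 0.0778]
tool_rot: [[-0.998, -0.07, 0.0], [-0.07, 0.998, 0.0], [-0.0, 0.0, -1.0]]
contact_force: [0.3, -0.7, -1.0]
finger_gap: 0.0434
gripper_force: 30.9
```

```bash
python3 -c "
from h import *
plan(.5706,.0385,.054,94.2)"
```

```text
t 7.275 pos [0.5708 0.0373 0.0778] yaw 94.0 J7 81.7 turn z -0.003 shift [0.0002 0.0012 0.0238] F [ 0.3 -0.7 -1. ] M [-0.05  0.01  0.02] gap 0.0434
```

>>> apply_moves(moves=[[[0, 0.001, 0.002], [0, 0, 0], 1], [[0, 0, 0.002], [0, 0, 0], 1], [[0, 0, 0.002], [0, 0, 0], 1], [[0, 0, 0], [0, 0, 0], 1]])

```text
time_s: 7.78
eef_pos: [0.5705, 0.0382, 0.0714]
tool_rot: [[-0.998, -0.07, -0.0], [-0.07, 0.998, -0.0], [0.0, -0.0, -1.0]]
contact_force: [0.0, -0.2, -0.0]
finger_gap: 0.0438
gripper_force: 30.9
```

>>> apply_moves(moves=[[[0, 0, 0.003], [0, 0, 0], 1], [[0, 0, 0.003], [0, 0, 0], 1], [[0, 0, 0], [0, 0, 0], 1]])

```text
time_s: 8.15
eef_pos: [0.5705, 0.0382, 0.0653]
tool_rot: [[-0.998, -0.07, -0.001], [-0.07, 0.998, -0.0], [0.001, -0.0, -1.0]]
contact_force: [-0.4, 0.0, -1.1]
finger_gap: 0.0438
gripper_force: 30.9
```

>>> apply_moves(moves=[[[0, 0, 0.002], [0, 0, 0], 1], [[0, 0, 0.002], [0, 0, 0], 1], [[0, 0, 0.002], [0, 0, 0], 1], [[0, 0, 0], [0, 0, 0], 1]])

```text
time_s: 8.65
eef_pos: [0.5705, 0.0383, 0.0594]
tool_rot: [[-0.998, -0.07, -0.0], [-0.07, 0.998, -0.0], [0.0, -0.0, -1.0]]
contact_force: [0.3, -0.3, -0.6]
finger_gap: 0.0435
gripper_force: 30.9
```

>>> apply_moves(moves=[[[0, 0, 0.0015], [0, 0, 0], 1], [[0, 0, 0.0015], [0, 0, 0], 1], [[0, 0, 0], [0, 0, 0], 1]])

```text
time_s: 9.02
eef_pos: [0.5706, 0.0382, 0.0565]
tool_rot: [[-0.998, -0.07, -0.0], [-0.07, 0.998, -0.0], [0.0, -0.0, -1.0]]
contact_force: [-0.1, 0.1, -1.1]
finger_gap: 0.0438
gripper_force: 30.9
```

>>> apply_moves(moves=[[[0, 0, 0.001], [0, 0, 0], 1], [[0, 0, 0.001], [0, 0, 0], 1], [[0, 0, 0], [0, 0, 0], 1]])

```text
time_s: 9.4
eef_pos: [0.5706, 0.0382, 0.0545]
tool_rot: [[-0.998, -0.07, -0.0], [-0.07, 0.998, -0.0], [0.0, -0.0, -1.0]]
contact_force: [-0.4, 0.1, -1.2]
finger_gap: 0.0436
gripper_force: 30.9
```

>>> apply_moves(moves=[[[0, 0, 0.001], [0, 0, 0], 1], [[0, 0, 0.001], [0, 0, 0], 1], [[0, 0, 0], [0, 0, 0], 1]])

```text
time_s: 9.78
eef_pos: [0.5708, 0.0383, 0.0531]
tool_rot: [[-0.998, -0.07, 0.001], [-0.07, 0.998, 0.0], [-0.001, 0.0, -1.0]]
contact_force: [-1.6, 0.9, 6.5]
finger_gap: 0.0433
gripper_force: 31.9
```

>>> apply_moves(moves=[[[0, 0, 0.0005], [0, 0, 0.105], 1], [[0, 0, 0.0005], [0, 0, 0.105], 1], [[0, 0, 0.0005], [0, 0, 0.105], 1], [[0, 0, 0.0005], [0, 0, 0.105], 1], [[0, 0, 0], [0, 0, 0], 1]])

```text
time_s: 10.4
eef_pos: [0.5714, 0.0384, 0.0511]
tool_rot: [[-0.94, 0.342, 0.002], [0.342, 0.94, -0.0], [-0.002, 0.0, -1.0]]
contact_force: [0.0, 1.3, 4.9]
finger_gap: 0.0437
gripper_force: 31.6
```

```bash
python3 -c "
from h import *
plan(.5706,.0385,.0443,-14)"
```

```text
t 10.4 pos [0.5714 0.0384 0.0511] yaw 70.0 J7 64.8 turn z 1.466 shift [-0.0001 -0.0008  0.0068] F [0.  1.3 4.9] M [-0.03 -0.23 -0.06] gap 0.0437
```

Good. Another 24°.

>>> apply_moves(moves=[[[0, 0, 0.0005], [0, 0, 0.105], 1], [[0, 0, 0.0005], [0, 0, 0.105], 1], [[0, 0, 0.0005], [0, 0, 0.105], 1], [[0, 0, 0.0005], [0, 0, 0.105], 1], [[0, 0, 0], [0, 0, 0], 1]])

```text
time_s: 11.02
eef_pos: [0.5712, 0.0383, 0.049]
tool_rot: [[-0.719, 0.695, 0.001], [0.695, 0.719, -0.0], [-0.001, 0.001, -1.0]]
contact_force: [-0.1, 0.9, 6.1]
finger_gap: 0.0434
gripper_force: 31.7
```

```bash
python3 -c "
from h import *
plan(.5706,.0385,.0443,-14)"
```

```text
t 11.025 pos [0.5712 0.0383 0.049 ] yaw 46.0 J7 48.5 turn z 1.046 shift [-0.     -0.0006  0.0047] F [-0.1  0.9  6.1] M [-0.02 -0.1  -0.03] gap 0.0434
```

>>> apply_moves(moves=[[[0, 0, 0.0005], [0, 0, 0.105], 1], [[0, 0, 0.0005], [0, 0, 0.105], 1], [[0, 0, 0], [0, 0, 0], 1]])

```text
time_s: 11.4
eef_pos: [0.5712, 0.0382, 0.048]
tool_rot: [[-0.558, 0.83, 0.001], [0.83, 0.558, -0.0], [-0.001, 0.001, -1.0]]
contact_force: [0.2, 0.9, 5.3]
finger_gap: 0.0437
gripper_force: 31.7
```

```bash
python3 -c "
from h import *
plan(.5706,.0385,.0443,-14)"
```

```text
t 11.4 pos [0.5712 0.0382 0.048 ] yaw 33.9 J7 40.3 turn z 0.836 shift [ 0.0001 -0.0006  0.0037] F [0.2 0.9 5.3] M [-0.05 -0.15 -0.11] gap 0.0437
```

>>> apply_moves(moves=[[[0, 0, 0.0005], [0, 0, 0.105], 1], [[0, 0, 0.0003], [0, 0, 0.06], 1], [[0, 0, 0], [0, 0, 0], 1]])

```text
time_s: 11.78
eef_pos: [0.5711, 0.0382, 0.0472]
tool_rot: [[-0.415, 0.91, 0.001], [0.91, 0.415, -0.0], [-0.0, 0.001, -1.0]]
contact_force: [-0.2, -1.3, 6.2]
finger_gap: 0.0437
gripper_force: 31.8
```

```bash
python3 -c "
from h import *
plan(.5706,.0385,.0443,-14)"
```

```text
t 11.775 pos [0.5711 0.0382 0.0472] yaw 24.5 J7 33.9 turn z 0.672 shift [ 0.0002 -0.0006  0.0029] F [-0.2 -1.3  6.2] M [-0.04 -0.03 -0.07] gap 0.0437
```

>>> apply_moves(moves=[[[0, 0, 0.0005], [0, 0, 0.105], 1], [[0, 0, 0.0003], [0, 0, 0.06], 1], [[0, 0, 0], [0, 0, 0], 1]])

```text
time_s: 12.15
eef_pos: [0.5711, 0.0381, 0.0464]
tool_rot: [[-0.259, 0.966, 0.001], [0.966, 0.259, -0.0], [-0.0, 0.001, -1.0]]
contact_force: [0.2, -0.2, 6.8]
finger_gap: 0.0438
gripper_force: 31.8
```

```bash
python3 -c "
from h import *
plan(.5706,.0385,.0443,-14)"
```

```text
t 12.15 pos [0.5711 0.0381 0.0464] yaw 15.0 J7 27.5 turn z 0.507 shift [ 0.0002 -0.0006  0.0021] F [ 0.2 -0.2  6.8] M [ 0.02 -0.02 -0.03] gap 0.0438
```

>>> apply_moves(moves=[[[0, 0, 0.0005], [0, 0, 0.105], 1], [[0, 0, 0.0003], [0, 0, 0.06], 1], [[0, 0, 0], [0, 0, 0], 1]])

```text
time_s: 12.52
eef_pos: [0.5711, 0.0381, 0.0456]
tool_rot: [[-0.097, 0.995, 0.001], [0.995, 0.097, -0.0], [-0.0, 0.001, -1.0]]
contact_force: [0.1, 0.8, 6.8]
finger_gap: 0.0436
gripper_force: 31.9
```

```bash
python3 -c "
from h import *
plan(.5706,.0385,.0443,-14)"
```

```text
t 12.525 pos [0.5711 0.0381 0.0456] yaw 5.6 J7 21.1 turn z 0.342 shift [ 0.0002 -0.0005  0.0013] F [0.1 0.8 6.8] M [-0.01 -0.02 -0.02] gap 0.0436
```

>>> apply_moves(moves=[[[0, 0, 0.0004], [0, 0, 0.09], 1], [[0, 0, 0.0003], [0, 0, 0.06], 1], [[0, 0, 0], [0, 0, 0], 1]])

```text
time_s: 12.9
eef_pos: [0.571, 0.0382, 0.045]
tool_rot: [[0.053, 0.999, 0.001], [0.999, -0.053, 0.0], [0.0, 0.001, -1.0]]
contact_force: [0.3, -0.3, 7.5]
finger_gap: 0.0433
gripper_force: 32.0
```

```bash
python3 -c "
from h import *
plan(.5706,.0385,.0443,-14)"
```

```text
t 12.9 pos [0.571  0.0382 0.045 ] yaw -3.0 J7 15.2 turn z 0.192 shift [ 0.0002 -0.0005  0.0007] F [ 0.3 -0.3  7.5] M [ 0.06  0.03 -0.02] gap 0.0433
```

>>> apply_moves(moves=[[[0, 0, 0.0004], [0, 0, 0.08], 1], [[0, 0, 0.0003], [0, 0, 0.06], 1], [[0, 0, 0], [0, 0, 0], 1]])

```text
time_s: 13.28
eef_pos: [0.5711, 0.0381, 0.0443]
tool_rot: [[0.192, 0.981, 0.001], [0.981, -0.192, 0.0], [0.0, 0.001, -1.0]]
contact_force: [-0.2, -0.0, 8.3]
finger_gap: 0.0436
gripper_force: 31.9
```

```bash
python3 -c "
from h import *
plan(.5706,.0385,.0443,-14)"
```

```text
t 13.275 pos [0.5711 0.0381 0.0443] yaw -11.0 J7 9.7 turn z 0.052 shift [ 0.0003 -0.0006 -0.    ] F [-0.2 -0.   8.3] M [-0.01 -0.02 -0.15] gap 0.0436
```

>>> apply_moves(moves=[[[0, 0, 0.0003], [0, 0, 0.06], 1], [[0, 0, 0.0002], [0, 0, 0.04], 1], [[0, 0, 0], [0, 0, 0], 1]])

```text
time_s: 13.65
eef_pos: [0.5715, 0.0381, 0.0442]
tool_rot: [[0.288, 0.958, 0.002], [0.958, -0.288, 0.0], [0.001, 0.002, -1.0]]
contact_force: [0.5, -0.2, 12.9]
finger_gap: 0.0437
gripper_force: 32.5
```

```bash
python3 -c "
from h import *
plan(.5706,.0385,.0443,-14)"
```

```text
t 13.65 pos [0.5715 0.0381 0.0442] yaw -16.8 J7 5.7 turn z -0.048 shift [ 0.0002 -0.001  -0.0001] F [ 0.5 -0.2 12.9] M [ 0.    0.17 -0.12] gap 0.0437
```

Knob A stopped sinking at TCP z 44.2 mm, which puts its rim at about 20 mm. It is home, so it is the good knob. I'll release it and check from the camera.

>>> apply_moves(moves=[[[0, 0, 0], [0, 0, 0], 0.2], [[0, 0, 0], [0, 0, 0], -1], [[0, 0, 0], [0, 0, 0], -1], [[0, 0, 0], [0, 0, 0], -1], [[0, 0, 0], [0, 0, 0], -1], [[0, 0, -0.02], [0, 0, 0], -1], [[0, 0, -0.04], [0, 0, 0], -1], [[0, 0, -0.04], [0, 0, 0], -1], [[0, 0, 0], [0, 0, 0], -1]])

```text
time_s: 14.78
eef_pos: [0.5722, 0.0381, 0.146]
tool_rot: [[0.29, 0.957, 0.005], [0.957, -0.29, 0.001], [0.002, 0.005, -1.0]]
contact_force: [0.7, -0.3, 0.0]
finger_gap: 0.0855
gripper_force: 0.0
```

```bash
python3 -c "
from h import *
plan(.4695,.272,.144,-36)
W=world('scene',eyes.get_image('scene')[1]); s=W[190:225,255:290].reshape(-1,3); z=s[:,2]; print('knob top z',np.nanpercentile(z,[90,95,98]), s[(z>.05)&(z<.075)].mean(0),((z>.05)&(z<.075)).sum())"
```

```text
t 14.775 pos [0.5722 0.0381 0.146 ] yaw -16.8 J7 0.4 turn z 0.335 shift [ 0.1289 -0.2206  0.002 ] F [ 0.7 -0.3  0. ] M [ 0.01 -0.01 -0.  ] gap 0.0855
knob top z [0.05298514 0.05952091 0.06118383] [0.56865588 0.03122235 0.05851838] 135
```

>>> apply_moves(moves=[[[0, 0, 0], [0, 0, 0.168], -1], [[0, 0, 0], [0, 0, 0.167], -1], [[0.0215, -0.0368, 0], [0, 0, 0], -1], [[0.0215, -0.0368, 0], [0, 0, 0], -1], [[0.0215, -0.0368, 0], [0, 0, 0], -1], [[0.0215, -0.0368, 0], [0, 0, 0], -1], [[0.0215, -0.0368, 0], [0, 0, 0], -1], [[0.0214, -0.0366, 0], [0, 0, 0], -1], [[0, 0, 0.035], [0, 0, 0], -1], [[0, 0, 0.035], [0, 0, 0], -1], [[0, 0, 0], [0, 0, 0], -1], [[0, 0, 0], [0, 0, 0], -1]])

```text
time_s: 16.32
eef_pos: [0.4684, 0.2719, 0.0737]
tool_rot: [[0.589, 0.808, 0.0], [0.808, -0.589, -0.0], [-0.0, 0.0, -1.0]]
contact_force: [0.1, -0.2, 0.4]
finger_gap: 0.0854
gripper_force: 0.0
```

```bash
python3 -c "
from h import *
plan(.4695,.272,.024,-36)
p=eyes.get_image('top')[0]
a=cv2.resize(p[180:240,245:305,::-1],(400,400),interpolation=cv2.INTER_CUBIC)
b=cv2.resize(eyes.get_image('scene')[0][120:220,180:300,::-1],(480,400),interpolation=cv2.INTER_CUBIC)[:,:400]
cv2.imwrite('pics/c4.png',np.hstack([a,b]))"
```

```text
t 16.325 pos [0.4684 0.2719 0.0737] yaw -36.1 J7 -32.8 turn z -0.001 shift [0.0007 0.0008 0.0497] F [ 0.1 -0.2  0.4] M [-0.01 -0.03 -0.02] gap 0.0854
```

View pics/c4.png

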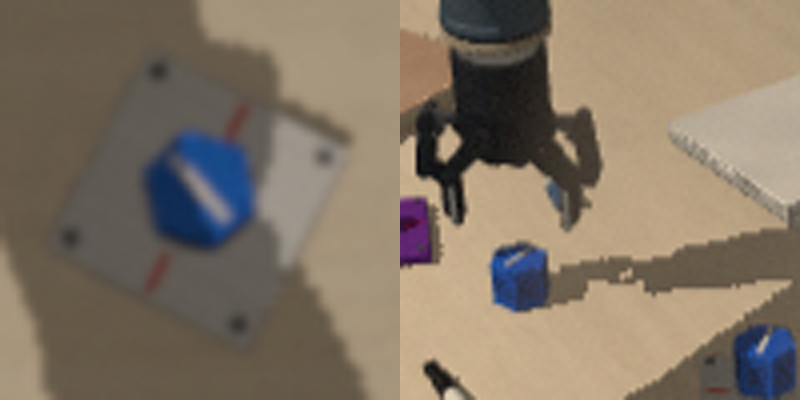

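Knob A sits upright at the plate centre (200,188 in the left crop). In the right crop the fingers at (455,210) and (570,215) straddle above knob B (520,275).

>>> apply_moves(moves=[[[0, 0, 0.0166], [0, 0, 0], -1], [[0, 0, 0.0166], [0, 0, 0], -1], [[0, 0, 0.0165], [0, 0, 0], -1], [[0, 0, 0], [0, 0, 0], -1], [[0, 0, 0], [0, 0, 0], 1], [[0, 0, 0], [0, 0, 0], 1], [[0, 0, 0], [0, 0, 0], 1], [[0, 0, 0], [0, 0, 0], 1], [[0, 0, 0], [0, 0, 0], 1], [[0, 0, 0], [0, 0, 0], 1]])

```text
time_s: 17.68
eef_pos: [0.4685, 0.2724, 0.0241]
tool_rot: [[0.588, 0.809, 0.001], [0.809, -0.588, 0.001], [0.001, 0.0, -1.0]]
contact_force: [-0.2, -0.4, 6.8]
finger_gap: 0.0433
gripper_force: 31.0
```

>>> apply_moves(moves=[[[0, 0, -0.03], [0, 0, 0], 1], [[0, 0, -0.05], [0, 0, 0], 1], [[0, 0, -0.05], [0, 0, 0], 1], [[0, 0, 0], [0, 0, 0], 1], [[0, 0, 0], [0, 0, 0], 1]])

```text
time_s: 18.3
eef_pos: [0.4675, 0.2726, 0.1532]
tool_rot: [[0.588, 0.809, -0.001], [0.809, -0.588, 0.0], [-0.0, -0.001, -1.0]]
contact_force: [-0.8, 0.9, -0.6]
finger_gap: 0.0435
gripper_force: 31.0
```

```bash
python3 -c "
from h import *
plan(.465,-.229,.155,-74)"
```

```text
t 18.3 pos [0.4675 0.2726 0.1532] yaw -36.0 J7 -38.2 turn z 0.663 shift [-0.1406  0.4815 -0.0018] F [-0.8  0.9 -0.6] M [-0.02  0.01  0.01] gap 0.0435
```

>>> apply_moves(moves=[[[0, 0, 0], [0, 0, 0.166], 1], [[0, 0, 0], [0, 0, 0.166], 1], [[0, 0, 0], [0, 0, 0.166], 1], [[0, 0, 0], [0, 0, 0.165], 1], [[0, 0, 0], [0, 0, 0], 1], [[-0.0113, 0.0385, 0], [0, 0, 0], 1], [[-0.0113, 0.0385, 0], [0, 0, 0], 1], [[-0.0113, 0.0385, 0], [0, 0, 0], 1], [[-0.0113, 0.0385, 0], [0, 0, 0], 1], [[-0.0113, 0.0385, 0], [0, 0, 0], 1], [[-0.0113, 0.0385, 0], [0, 0, 0], 1], [[0, 0, 0], [0, 0, 0], 1]])

```text
time_s: 19.8
eef_pos: [0.4661, 0.0284, 0.1536]
tool_rot: [[0.962, 0.274, 0.0], [0.274, -0.962, -0.001], [-0.0, 0.001, -1.0]]
contact_force: [-0.6, -0.4, -0.7]
finger_gap: 0.0436
gripper_force: 31.0
```

```bash
python3 -c "
from h import *
plan(.465,-.229,.155,-74)"
```

```text
t 19.8 pos [0.4661 0.0284 0.1536] yaw -74.1 J7 -41.9 turn z -0.002 shift [-0.072   0.2471 -0.0014] F [-0.6 -0.4 -0.7] M [-0.02  0.02 -0.04] gap 0.0436
```

>>> apply_moves(moves=[[[-0.0103, 0.0353, 0], [0, 0, 0], 1], [[-0.0103, 0.0353, 0], [0, 0, 0], 1], [[-0.0103, 0.0353, 0], [0, 0, 0], 1], [[-0.0103, 0.0353, 0], [0, 0, 0], 1], [[-0.0103, 0.0353, 0], [0, 0, 0], 1], [[-0.0103, 0.0353, 0], [0, 0, 0], 1], [[-0.0102, 0.0353, 0], [0, 0, 0], 1], [[0, 0, 0], [0, 0, 0], 1], [[0, 0, 0.04], [0, 0, 0], 1], [[0, 0, 0.04], [0, 0, 0], 1], [[0, 0, 0], [0, 0, 0], 1]])

```text
time_s: 21.18
eef_pos: [0.4641, -0.2235, 0.0714]
tool_rot: [[0.961, 0.278, -0.005], [0.278, -0.961, 0.003], [-0.004, -0.004, -1.0]]
contact_force: [-1.3, 1.0, -1.2]
finger_gap: 0.0437
gripper_force: 31.0
```

```bash
python3 -c "
from h import *
plan(.465,-.229,.029,-74)"
```

```text
t 21.175 pos [ 0.4641 -0.2235  0.0714] yaw -73.9 J7 -9.8 turn z 0.002 shift [-0.0006  0.0055  0.0424] F [-1.3  1.  -1.2] M [-0.02 -0.    0.03] gap 0.0437
```

>>> apply_moves(moves=[[[0, 0.004, 0.016], [0, 0, 0], 1], [[0, 0, 0.016], [0, 0, 0], 1], [[0, 0, 0.01], [0, 0, 0], 1], [[0, 0, 0], [0, 0, 0], 1], [[0, 0, 0], [0, 0, 0], 1]])

```text
time_s: 21.8
eef_pos: [0.4665, -0.2299, 0.0319]
tool_rot: [[0.961, 0.275, 0.0], [0.275, -0.961, -0.0], [0.0, 0.0, -1.0]]
contact_force: [0.2, 0.4, -1.3]
finger_gap: 0.0437
gripper_force: 31.1
```

>>> apply_moves(moves=[[[0, 0, 0.0035], [0, 0, 0], 1], [[0, 0, 0], [0, 0, 0], 1], [[0, 0, 0], [0, 0, 0], -0.4], [[0, 0, 0], [0, 0, 0], -0.4], [[0, 0, 0], [0, 0, 0], -0.4], [[0, 0, 0], [0, 0, 0], -0.4], [[0, 0, -0.02], [0, 0, 0], -0.4], [[0, 0, -0.04], [0, 0, 0], -0.4], [[0, 0, -0.04], [0, 0, 0], -0.4], [[0, 0, -0.04], [0, 0, 0], -0.4], [[0, 0, 0], [0, 0, 0], -0.4]])

```text
time_s: 23.18
eef_pos: [0.4675, -0.2305, 0.1705]
tool_rot: [[0.961, 0.275, 0.004], [0.275, -0.961, -0.002], [0.004, 0.003, -1.0]]
contact_force: [0.9, 0.1, -0.7]
finger_gap: 0.0598
gripper_force: 0.0
```

>>> apply_moves(moves=[[[0, 0, -0.05], [0, 0, 0], -0.4], [[0.03, -0.01, 0], [0, 0, 0], -0.4], [[0, 0, 0], [0, 0, 0], -0.4]])

```text
time_s: 23.55
eef_pos: [0.4942, -0.2098, 0.2173]
tool_rot: [[0.96, 0.279, 0.0], [0.279, -0.96, 0.001], [0.0, -0.001, -1.0]]
contact_force: [-0.1, 0.8, -0.5]
finger_gap: 0.0599
gripper_force: 0.0
```

```bash
python3 -c "
from h import *
plan(.465,-.229,.029,-74)
cv2.imwrite('pics/end.png',np.hstack([cv2.resize(eyes.get_image('scene')[0][150:330,180:360,::-1],(400,400)),cv2.resize(eyes.get_image('top')[0][100:300,240:440,::-1],(400,400))]))
W=grab('scene')[2]
s=W[185:225,255:290].reshape(-1,3);print(np.nanpercentile(s[:,2],[90,95,98]))"
```

```text
t 23.55 pos [ 0.4942 -0.2098  0.2173] yaw -73.8 J7 -23.4 turn z 0.003 shift [-0.0334  0.0104  0.1883] F [-0.1  0.8 -0.5] M [ 0.03  0.02 -0.  ] gap 0.0599
[0.25537026 0.26947384 0.28410919]
```

View pics/end.png

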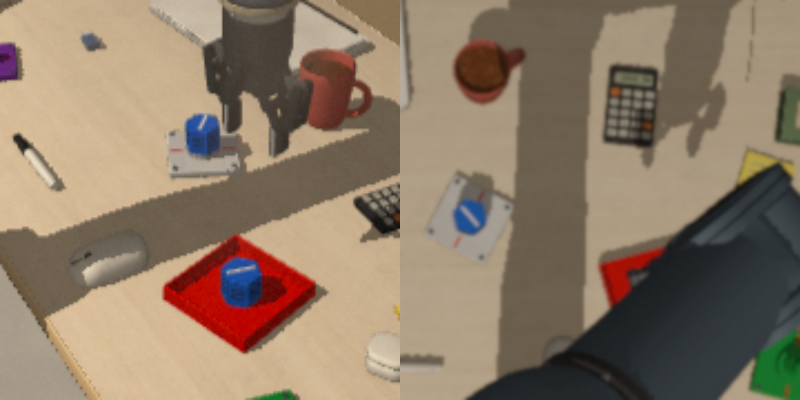

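Knob B is in the middle of the tray (240,283 left crop), knob A is upright on the gauge, and the bystanders look undisturbed. I'll check A's height once more before handing in.

```bash
python3 -c "
from h import *
z=[]
for i in range(4):
    W=grab('top')[2]; s=W[200:216,268:283].reshape(-1,3); z.append(np.nanmedian(s[s[:,2]>.05],0)); 
print(np.mean(z,0)); r=np.mean(z,0)[2]
if r<.0622: print(job.finish_job())"
```

```text
[0.56908586 0.03718263 0.0603854 ]
the job is handed in; nothing more can be done
None
```

The job is handed in: the first knob I tried (the one farther from the robot) screwed home with its rim on the shoulder, so it is the good one and stays on the gauge. I put the other knob in the reject tray as faulty by elimination, without testing it on the stud. Both are released, and the run took about 24 s.

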